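# Set the conical flasks on the stirrer in order of size

### The arm

A 6-joint arm with a two-finger parallel gripper is mounted at the origin on the work surface. World frame = base frame: x ahead of the robot, y to its left, z up, the work surface at z = 0. Lengths are in m, angles in rad, forces in N, time in s.
With the tool pointing down it reaches from about 0.375 to 0.825 m from the base axis. Payload 5.5 kg.
Tool frame: the origin (TCP) lies at the very end of the fingers, on their centre line; the grasp point (between the pads) lies 19 mm behind it (grip_depth is the y of the grasp point in the tool frame, in m); y points along the fingers, x is the direction in which the jaws open and shut, and the axes are right-handed (so a half turn about y gives the same grasp; the last joint's range is limited). The gripper opens to 85 mm and grips with 20 to 120 N. Pads are 22 mm wide; open, the fingers measure 114 mm over their backs; the gripper's body (76 mm by 85 mm) begins 54 mm behind the grasp point. The pads swing forward as they close: fully open they stand 13 mm farther back than shut.
Start: joints at [1.323, 0.314, -0.047, 1.21, 0, 1.571], TCP at [0.147, 0.582, 0.231] pointing down, gripper open.
Joint ranges: [-2.67, 2.67], [-0.69, 1.73], [-1.03, 1.25], [-2.08, 2.16], [-1.42, 1.45], [-3.14, 3.14]. Speed limits (rad/s): [2.39, 2.39, 3.01, 3.14, 3.14, 3.14].

### API

Orientations are given as a unit quaternion [w, x, y, z].
In Python, from plant import * gives the robot as it stands. The module is installed in compiled form; this text tells all that it offers.
- The arm moves only by the tool jog_arm, never from a script. Its argument "plan" is a list of rows, each a list of 2 entries, a list of its own where there are three numbers: the shift along the world's x, y, z in mm, then the turn, a rotation vector about the world's x, y, z in rad. A call has 1 to 5 rows; each row shifts and turns the commanded pose from where the row before left it; what a row does not reach is not made up. A row lasts 1/10 s, in which the tool goes at most 50 mm and 8.59 degrees, less where a joint would pass 70% of its speed; a pose out of reach is approached as far as the arm can. A call is refused whole if a number of a shift passes 50 or a number of a turn 0.15, either way. A call with a gripper value outside its range is refused whole. "grip" is the opening, from -1 (shut) to 1 (fully open), set as the call begins (left out, the last holds). The fingers move at their own pace and stop on an object; the grip force is fixed at half the most. Time passes only in rows, so rows that do not move let the fingers close. It gives the time, the measured TCP pose, the force and the opening at its end, in the units of the state.
- read_state(): the state, without advancing time (a new reading comes with each control period).
- camera(name): name is "side" or "top"; returns the picture (480x640x3 uint8, red, green, blue); there is no depth.
- get_calibration(name): a dict with "fx", "fy", "cx", "cy" (pixels), "extrinsics" (4x4, takes a point from world to camera coordinates). Camera axes: x right, y down, z forward; pixel columns grow to the right and rows downward; lengths in m; the calibration is good to about 2 mm. A picture is of the moment at which its call begins. get_calibration takes no time and is no camera call.
- job_done(): hands the job in, once; it reports no verdict.
The state is a dict: "time": time; "qpos": joint angles; "joint_velocities": joint speeds; "effort": joint torques, N m; "ee_pos": TCP position; "tcp_rot": TCP orientation; "contact_force": force on the tool from outside, world axes, zero at the start; "torque": the same for the moment, N m; "opening": finger opening in m.
Only numpy, scipy, OpenCV 4.12 (cv2) and the standard library are available. Lean on these libraries where they do the work, as an engineer would, in place of code of your own. Each camera call takes 0.05 s, during which the arm holds its last target. There are 200 camera calls.

### The job

Stand the four empty flasks on the stirrer, one in the middle of each round plate, upright and in order of size, with the smallest on the plate at the balance's end of the row and the largest at the far end. They are glass: set them down gently and do not tip one over, and leave the white dosing ring that stands among them where it is.

Things in the scene. Friction and masses are not known exactly. Their poses are not given: they have to be found in the camera images.
- flask50_mid (a point): Smallest conical flask, 50 mL, empty clear glass, loose: round foot 51 mm across, 85 mm tall, narrowing to a straight neck 22 mm in diameter that runs from 54 mm above the bench to the open mouth at 85 mm. The point is on the flask's axis, half-way up (42.5 mm above its underside); z is up along the axis. It can be gripped from above by its neck.
- flask100_mid (a point): Second smallest conical flask, 100 mL, empty clear glass, loose: round foot 64 mm across, 105 mm tall, narrowing to a straight neck 22 mm in diameter that runs from 73 mm above the bench to the open mouth at 105 mm. The point is on the flask's axis, half-way up (52.5 mm above its underside); z is up along the axis. It can be gripped from above by its neck.
- flask250_mid (a point): Second largest conical flask, 250 mL, empty clear glass, loose: round foot 85 mm across, 145 mm tall, narrowing to a straight neck 34 mm in diameter that runs from 105 mm above the bench to the open mouth at 145 mm. The point is on the flask's axis, half-way up (72.5 mm above its underside); z is up along the axis. It can be gripped from above by its neck.
- flask500_mid (a point): Largest conical flask, 500 mL, empty clear glass, loose: round foot 105 mm across, 180 mm tall, narrowing to a straight neck 34 mm in diameter that runs from 138 mm above the bench to the open mouth at 180 mm. The point is on the flask's axis, half-way up (90 mm above its underside); z is up along the axis. It can be gripped from above by its neck.
- plate1: Round dark grey plate 1 of four on the stirrer, 106 mm across, in one row 112 mm apart, plate1 at the left (+y) end, plate4 at the right. Origin: centre of its flat upper face, 59 mm above the bench; z up, y along the row towards plate1. The stirrer, a white case 500 mm long, 150 mm deep and 55 mm high with black knobs on the robot's side, does not move.
- plate2: Round dark grey plate 2 of four on the stirrer, 106 mm across, in one row 112 mm apart, plate1 at the left (+y) end, plate4 at the right. Origin: centre of its flat upper face, 59 mm above the bench; z up, y along the row towards plate1. The stirrer, a white case 500 mm long, 150 mm deep and 55 mm high with black knobs on the robot's side, does not move.
- plate3: Round dark grey plate 3 of four on the stirrer, 106 mm across, in one row 112 mm apart, plate1 at the left (+y) end, plate4 at the right. Origin: centre of its flat upper face, 59 mm above the bench; z up, y along the row towards plate1. The stirrer, a white case 500 mm long, 150 mm deep and 55 mm high with black knobs on the robot's side, does not move.
- plate4: Round dark grey plate 4 of four on the stirrer, 106 mm across, in one row 112 mm apart, plate1 at the left (+y) end, plate4 at the right. Origin: centre of its flat upper face, 59 mm above the bench; z up, y along the row towards plate1. The stirrer, a white case 500 mm long, 150 mm deep and 55 mm high with black knobs on the robot's side, does not move.
- balance: Precision balance: white case 200 mm wide, 310 mm deep, with a round steel weighing pan 164 mm across (79 mm above the bench) and a sloped front with a dark display. It stands either beyond the left (+y) or beyond the right (-y) end of the stirrer, with a pH meter at the other end; it does not move. Origin at the centre of its underside; z up.
- ring_mid (a point): White plastic dosing ring standing on the bench among the flasks, loose: a tube 60 mm in outer diameter, 48 mm in inner diameter, 50 mm tall. It is not part of the job. The point is at its centre, 25 mm above the bench.
Mind the look-alikes: they are no part of the job. What is shaped like the part that bears flask100_mid but orange is not meant. What is shaped like the part that bears flask50_mid but purple is not meant.

How it is judged:
By the outcome, as a careful person would: the job done as asked, in the order asked, and still so for the second after the job is handed in, with the robot touching nothing.
It also fails if it takes over 112 s, if anything falls off the work surface, if the arm or the gripper's body presses on something with over 40 N, if the wrist force passes 120 N, or if a joint passes its speed limit or range.

## Working session

There is one attempt and no reset: what is moved stays moved. The work goes in short steps, Python scripts to look and compute and a tool call to move; the robot and the scene stay as the last step left them, time stands still between calls to the robot, and variables do not carry over. Pictures are saved under pics/ and viewed, about 12 in all and at most 16, crops included, and the job is handed in when it is done.

Besides the shell and the picture viewer there is one more tool, called as name([rows], argument=value, ...), one row to a line, values as JSON. jog_arm: Moves the arm, as the interface text tells. Its arguments: {"type":"object","properties":{"plan":{"type":"array"},"grip":{"type":"number"}},"required":["plan"]}

```bash
mkdir -p pics; python3 - <<'E'
from plant import *
import cv2
for n in("top","side"):
    cv2.imwrite(f"pics/{n}0.png",camera(n)[:,:,::-1]); print(get_calibration(n))
print(read_state())
E
```

```text
{'fx': 619.6200219255587, 'fy': 619.6200219255587, 'cx': 315.6507797081865, 'cy': 231.24296329455044, 'extrinsics': array([[-2.58518010e-02, -9.99665251e-01, -1.03424512e-03,
         2.89955524e-02],
       [-9.81829796e-01,  2.55851032e-02, -1.88030994e-01,
         5.31979598e-01],
       [ 1.87994512e-01, -3.84548717e-03, -9.82162550e-01,
         1.99731515e+00],
       [ 0.00000000e+00,  0.00000000e+00,  0.00000000e+00,
         1.00000000e+00]])}
{'fx': 585.4495321895402, 'fy': 585.4495321895402, 'cx': 319.0870712199712, 'cy': 230.89124564737156, 'extrinsics': array([[-9.96933679e-01, -7.82511072e-02, -6.76862688e-05,
         5.22782320e-01],
       [-5.25224378e-02,  6.69786330e-01, -7.40694043e-01,
         9.26356717e-02],
       [ 5.80054643e-02, -7.38419282e-01, -6.71842489e-01,
         1.63074456e+00],
       [ 0.00000000e+00,  0.00000000e+00,  0.00000000e+00,
         1.00000000e+00]])}
{'time': 0.1, 'qpos': array([ 1.32299193e+00,  3.14164203e-01, -4.79320606e-02,  1.21023103e+00,
       -2.95187100e-07,  1.57078132e+00]), 'joint_velocities': array([ 1.76498362e-04, -1.09643935e-03,  2.14522572e-03,  1.27297768e-03,
        5.52945014e-05, -3.18648940e-04]), 'effort': array([ 1.53806818e-04, -5.40766382e+01,  3.40540731e+01,  1.11572290e-02,
       -5.41778411e-05,  3.58098021e-06]), 'ee_pos': array([0.14704062, 0.58117755, 0.23053608]), 'tcp_rot': array([-0.55762367,  0.55828884,  0.43395127, -0.43480536]), 'contact_force': array([-0.11974085,  0.41536855,  0.07331919]), 'torque': array([ 0.03509601, -0.03062565, -0.06537708]), 'opening': 0.08555730792534628}
```

View pics/top0.png

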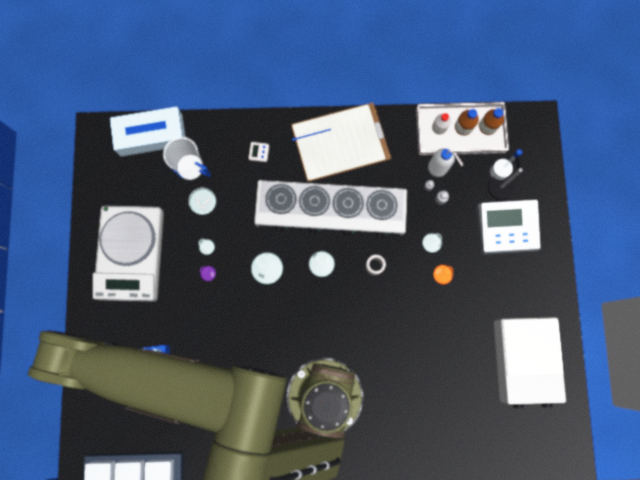

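View pics/side0.png

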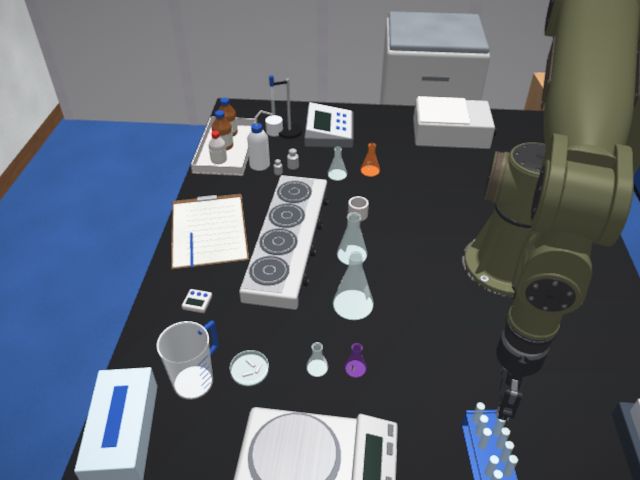

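Balance is at +y (left in the top image), so 50→plate1 … 500→plate4. Approximate top-view pixels: 50 at (206,247), 500 at (267,268), 250 at (321,264), 100 at (432,242) and the ring at (376,264). Orange and purple are the decoys. Next I'll zoom in to measure.

```bash
cat > h.py <<'E'
from plant import *
import numpy as np, cv2
from scipy.spatial.transform import Rotation as R
def ray(n,u,v):
    c=get_calibration(n);E=c["extrinsics"];d=E[:3,:3].T@np.array([(u-c["cx"])/c["fx"],(v-c["cy"])/c["fy"],1])
    return -E[:3,:3].T@E[:3,3],d
def onz(n,u,v,z):
    o,d=ray(n,u,v);return o+d*(z-o[2])/d[2]
def proj(n,p):
    c=get_calibration(n);E=c["extrinsics"];q=E[:3,:3]@p+E[:3,3]
    return np.array([c["fx"]*q[0]/q[2]+c["cx"],c["fy"]*q[1]/q[2]+c["cy"]])
E
python3 - <<'E'
from h import *
t=cv2.imread("pics/top0.png");s=cv2.imread("pics/side0.png")
cv2.imwrite("pics/c1.png",cv2.resize(t[170:300,190:460],None,fx=2.96,fy=2.96,interpolation=cv2.INTER_CUBIC))
cv2.imwrite("pics/c2.png",cv2.resize(s[140:390,230:400],None,fx=2.4,fy=2.4,interpolation=cv2.INTER_CUBIC))
st=read_state();w,x,y,z=st["tcp_rot"];print(R.from_quat([x,y,z,w]).as_matrix().round(3))
# blobs in top: not dark
g=t.min(2);m=(g>110).astype(np.uint8)
n,l,S,C=cv2.connectedComponentsWithStats(m[170:300])
for i in range(1,n):
    if S[i,4]>60:print(S[i],C[i]+[0,170],onz("top",C[i][0],C[i][1]+170,0).round(4))
E
```

```text
[[ 0.245 -0.    -0.969]
 [ 0.969 -0.001  0.245]
 [-0.002 -1.    -0.   ]]
[176   0  25  10 189] [188.94179894 173.77777778] [0.7554 0.4467 0.    ]
[305   0  41  10 241] [319.79253112 173.17842324] [ 0.7457 -0.0046  0.    ]
[430   0  18   6  82] [438.5        172.07317073] [ 0.739  -0.4141  0.    ]
[492   0  21   9 145] [501.68965517 173.23448276] [ 0.7291 -0.6316  0.    ]
[ 255   10  152   54 5232] [331.58811162 208.07454128] [ 0.6213 -0.0415  0.    ]
[189  18  27  27 576] [201.90104167 200.89409722] [0.658  0.4012 0.    ]
[437  21  12  12 110] [442.88181818 196.20909091] [ 0.653  -0.4237 -0.    ]
[275  23  12  12  73] [280.         198.53424658] [0.6593 0.134  0.    ]
[309  25  12  12  85] [314.24705882 200.25882353] [0.6502 0.017  0.    ]
[342  27  13  12 101] [347.76237624 202.67326733] [ 0.6387 -0.0973  0.    ]
[376  28  13  14 120] [381.51666667 204.65      ] [ 0.6288 -0.2123  0.    ]
[ 480   29   61   54 2481] [511.35912938 227.14832729] [ 0.5391 -0.6488  0.    ]
[  92   36   71   94 5602] [128.08621921 251.54355587] [0.4891 0.6483 0.    ]
[422  63  20  20 313] [431.90734824 242.22683706] [ 0.4943 -0.3764  0.    ]
[199  69  16  16 205] [206.0097561  246.16585366] [0.5006 0.386  0.    ]
[309  81  26  26 525] [321.39238095 263.68380952] [ 0.431  -0.0014  0.    ]
[251  83  32  31 794] [266.60957179 267.89168766] [0.4215 0.1825 0.    ]
[366  84  20  21 203] [375.56157635 263.90640394] [ 0.4255 -0.183   0.    ]
```

View pics/c1.png

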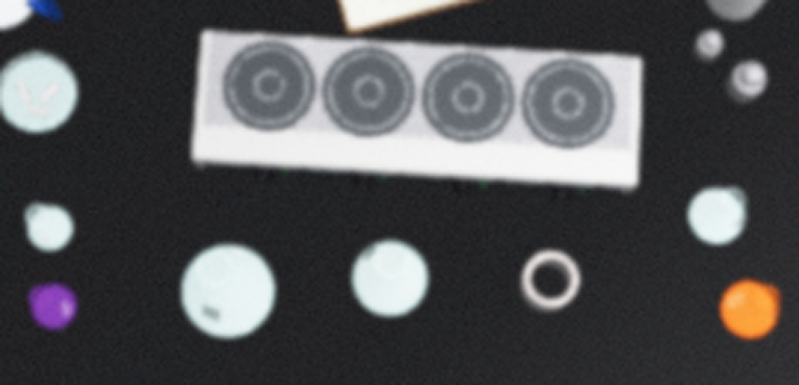

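View pics/c2.png

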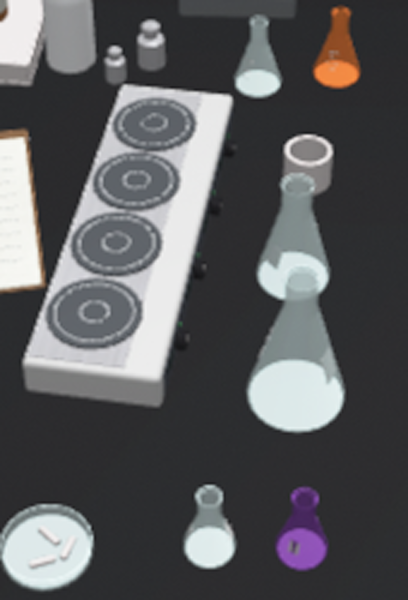

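The top crop shows the four pale feet cleanly at the blob centres listed. The stirrer is slightly rotated, with plate 1 on the left. In the side crop the 500 mL flask slightly hides the 250. Next I'll refine the positions with both views.

```bash
python3 - <<'E'
from h import *
t=cv2.imread("pics/top0.png");s=cv2.imread("pics/side0.png")
def blob(im,n,box,th):
    x0,y0,x1,y1=box;m=(im[y0:y1,x0:x1].min(2)>th).astype(np.uint8)
    k,l,S,C=cv2.connectedComponentsWithStats(m);i=1+S[1:,4].argmax()
    c=max(cv2.findContours((l==i).astype(np.uint8),0,1)[0],key=len)
    e=cv2.fitEllipse(cv2.convexHull(c));return np.array(e[0])+[x0,y0],e[1]
T={"50":(195,235,220,260),"500":(245,245,290,290),"250":(300,245,340,285),"100":(418,228,447,255)}
D={"50":(300,340,335,380),"500":(325,270,380,325),"250":(330,225,375,268),"100":(322,145,355,185)}
for k in T:
    for n,im,B,th in(("top",t,T,150),("side",s,D,175)):
        c,e=blob(im,n,B[k],th);print(k,n,c.round(1),np.round(e,1),onz(n,*c,0.002)[:2].round(4))
for i,(u,v) in enumerate([(268,85),(369,91),(468,97),(568,103)]):
    print("plate",i+1,onz("top",190+u/2.96,170+v/2.96,.059).round(4))
for i,(u,v) in enumerate([(94,312),(116,243),(137,181),(154,123)]):
    print("plate",i+1,onz("side",230+u/2.4,140+v/2.4,.059).round(4))
# inner ring dots, centroid
for u,v in [(280,198.5),(314.25,200.3),(347.8,202.7),(381.5,204.65)]:
    print(onz("top",u,v,.059).round(4))
E
```

```text
50 top [206.1 246.2] [14.  15.2] [0.5002 0.3852]
50 side [317.5 366.8] [16.9 20.9] [0.4984 0.3805]
500 top [266.6 267.8] [30.4 30.7] [0.4214 0.1823]
500 side [352.8 304.2] [29.  38.8] [0.4224 0.1813]
250 top [321.3 263.6] [24.3 24.5] [ 0.4309 -0.0011]
250 side [351.8 254.2] [18.9 28.2] [ 0.4319 -0.0036]
100 top [431.8 242.3] [18.3 18.5] [ 0.4938 -0.3757]
100 side [336.9 174. ] [10.3 17.1] [ 0.4949 -0.3785]
plate 1 [0.644  0.1291 0.059 ]
plate 2 [0.6341 0.0158 0.059 ]
plate 3 [ 0.6243 -0.095   0.059 ]
plate 4 [ 0.6145 -0.2068  0.059 ]
plate 1 [0.6452 0.1304 0.059 ]
plate 2 [0.6355 0.0194 0.059 ]
plate 3 [ 0.6244 -0.091   0.059 ]
plate 4 [ 0.6163 -0.2045  0.059 ]
[0.6448 0.1308 0.059 ]
[0.6357 0.0172 0.059 ]
[ 0.6246 -0.094   0.059 ]
[ 0.615  -0.2055  0.059 ]
```

jog_arm([
  [[20,-20,4],[0,0,0.05]],
  [[40,-40,4],[0,0,0.05]],
  [[40,-40,4],[0,0,0.05]],
  [[40,-40,4],[0,0,0.05]],
  [[20,-40,4],[0,0,0.048]],
], grip=1)

```text
time: 0.6
ee_pos: [0.2948, 0.4145, 0.2495]
tcp_rot: [-0.499, 0.5, 0.5, -0.5]
contact_force: [1.0, 0.8, 0.3]
opening: 0.0854
```

jog_arm([
  [[12,-40,0],[0,0,0]],
  [[12,-40,0],[0,0,0]],
  [[12,-40,0],[0,0,0]],
  [[12,-40,0],[0,0,0]],
  [[12,-40,0],[0,0,0]],
])

```text
time: 1.1
ee_pos: [0.3529, 0.2142, 0.2497]
tcp_rot: [0.5, -0.5, -0.5, 0.5]
contact_force: [0.7, 0.4, -0.4]
opening: 0.0857
```

jog_arm([
  [[12,-40,0],[0,0,0]],
  [[12,-40,0],[0,0,0]],
  [[12,-40,0],[0,0,0]],
  [[12,-30,0],[0,0,0]],
  [[0,0,0],[0,0,0]],
])

```text
time: 1.6
ee_pos: [0.4017, 0.0629, 0.2497]
tcp_rot: [-0.501, 0.502, 0.499, -0.499]
contact_force: [-0.4, -0.7, -0.1]
opening: 0.0856
```

jog_arm([
  [[15,-32,0],[0,0,0]],
  [[15,-33,0],[0,0,0]],
  [[0,0,-30],[0,0,0]],
  [[0,0,-30],[0,0,0]],
  [[0,0,0],[0,0,0]],
])

```text
time: 2.1
ee_pos: [0.4278, 0.0012, 0.1864]
tcp_rot: [0.502, -0.498, -0.498, 0.502]
contact_force: [-0.8, -0.4, -0.2]
opening: 0.0854
```

```bash
python3 - <<'E'
from h import *
s=camera("side");t=camera("top")
a=cv2.resize(s[130:330,260:440],None,fx=2.4,fy=2.4,interpolation=cv2.INTER_CUBIC);b=cv2.resize(t[190:290,255:375],None,fx=3,fy=4.8)
cv2.imwrite("pics/d1.png",np.hstack([a,b])[:,:,::-1]);print(read_state()["ee_pos"],read_state()["qpos"].round(2))
E
```

```text
[0.43029842 0.00138526 0.18995445] [ 0.    0.02 -0.5   1.06  0.    0.  ]
```

View pics/d1.png

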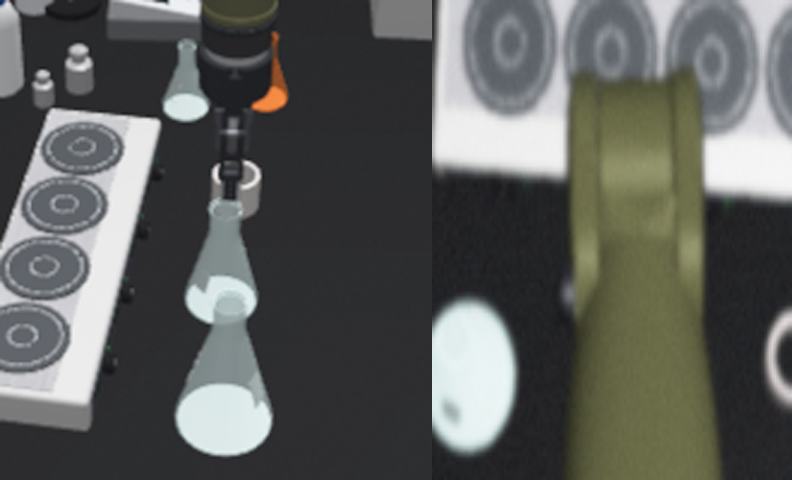

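The gripper sits centrally above the 250's neck. I'll descend to TCP z ≈ 0.110 and close.

jog_arm([
  [[1,-3,-20],[0,0,0]],
  [[0,0,-25],[0,0,0]],
  [[0,0,-20],[0,0,0]],
  [[0,0,-14],[0,0,0]],
  [[0,0,0],[0,0,0]],
])

```text
time: 2.7
ee_pos: [0.4317, -0.0016, 0.1109]
tcp_rot: [0.5, -0.499, -0.5, 0.5]
contact_force: [0.2, -0.4, -0.1]
opening: 0.0855
```

jog_arm([
  [[0,0,0],[0,0,0]],
  [[0,0,0],[0,0,0]],
  [[0,0,0],[0,0,0]],
  [[0,0,0],[0,0,0]],
  [[0,0,0],[0,0,0]],
], grip=-1)

```text
time: 3.2
ee_pos: [0.4329, -0.0019, 0.112]
tcp_rot: [-0.5, 0.5, 0.501, -0.499]
contact_force: [-0.6, 1.5, 6.8]
opening: 0.0326
```

jog_arm([
  [[0,0,0],[0,0,0]],
  [[0,0,0],[0,0,0]],
  [[0,0,0],[0,0,0]],
  [[0,0,0],[0,0,0]],
  [[0,0,0],[0,0,0]],
])

```text
time: 3.7
ee_pos: [0.4329, -0.0019, 0.112]
tcp_rot: [-0.5, 0.5, 0.501, -0.499]
contact_force: [-1.4, 0.6, 6.2]
opening: 0.0327
```

jog_arm([
  [[0,0,8],[0,0,0]],
  [[0,0,17],[0,0,0]],
  [[0,0,25],[0,0,0]],
  [[0,0,25],[0,0,0]],
  [[0,0,10],[0,0,0]],
])

```text
time: 4.2
ee_pos: [0.4331, -0.0022, 0.1983]
tcp_rot: [-0.499, 0.501, 0.501, -0.499]
contact_force: [1.1, 0.7, -1.4]
opening: 0.0328
```

jog_arm([
  [[12,-6,0],[0,0,0]],
  [[24,-11,0],[0,0,0]],
  [[30,-14,0],[0,0,0]],
  [[30,-15,0],[0,0,0]],
  [[30,-14,0],[0,0,0]],
])

```text
time: 4.7
ee_pos: [0.559, -0.0633, 0.1941]
tcp_rot: [0.5, -0.5, -0.5, 0.5]
contact_force: [0.3, 0.2, -0.8]
opening: 0.0328
```

jog_arm([
  [[30,-14,0],[0,0,0]],
  [[24,-12,0],[0,0,0]],
  [[12,-6,0],[0,0,0]],
  [[0,0,0],[0,0,0]],
  [[0,0,0],[0,0,0]],
])

```text
time: 5.2
ee_pos: [0.6233, -0.0943, 0.194]
tcp_rot: [0.501, -0.499, -0.499, 0.501]
contact_force: [-1.3, 0.9, -1.2]
opening: 0.0327
```

```bash
python3 - <<'E'
from h import *
s=camera("side")
a=cv2.resize(s[100:330,220:440],None,fx=2.5,fy=2.5,interpolation=cv2.INTER_CUBIC)
cv2.imwrite("pics/d2.png",a[:,:,::-1]);r=[(camera("top"),read_state()["ee_pos"])[1] for _ in range(4)];print(np.mean(r,0),np.std(r,0),read_state()["opening"],read_state()["tcp_rot"])
E
```

```text
[ 0.62317881 -0.09382853  0.19555348] [1.69674712e-04 4.60343667e-05 3.66989035e-04] 0.032569471002709356 [ 0.49987074 -0.49982712 -0.50013137  0.50017067]
```

View pics/d2.png

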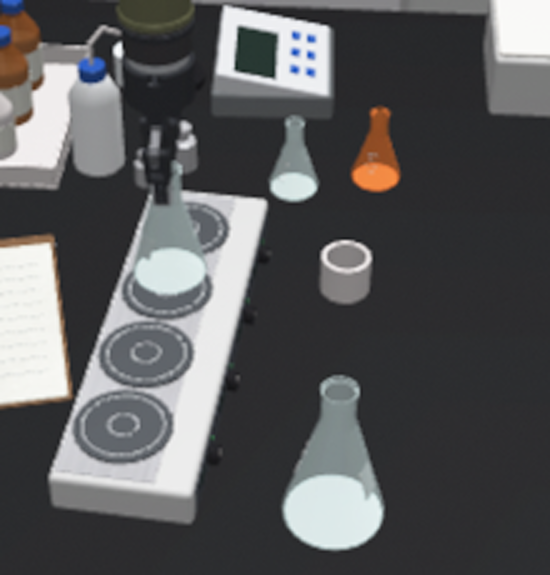

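The 250 hangs upright just above plate 3. I'll lower it gently.

jog_arm([
  [[1,0,-8],[0,0,0]],
  [[0,0,-7],[0,0,0]],
  [[0,0,-4],[0,0,0]],
  [[0,0,-2],[0,0,0]],
  [[0,0,0],[0,0,0]],
])

```text
time: 5.95
ee_pos: [0.6246, -0.0941, 0.1743]
tcp_rot: [0.5, -0.5, -0.5, 0.5]
contact_force: [-0.3, -0.9, -1.5]
opening: 0.0326
```

jog_arm([
  [[0,0,-1],[0,0,0]],
  [[0,0,-1],[0,0,0]],
  [[0,0,-1],[0,0,0]],
  [[0,0,0],[0,0,0]],
  [[0,0,0],[0,0,0]],
])

```text
time: 6.45
ee_pos: [0.625, -0.0941, 0.1719]
tcp_rot: [-0.5, 0.5, 0.5, -0.5]
contact_force: [-0.5, -0.0, -1.9]
opening: 0.0329
```

jog_arm([
  [[0,0,-0.5],[0,0,0]],
  [[0,0,-0.5],[0,0,0]],
  [[0,0,0],[0,0,0]],
])

```text
time: 6.75
ee_pos: [0.6251, -0.0941, 0.1711]
tcp_rot: [-0.5, 0.5, 0.5, -0.5]
contact_force: [-0.3, 0.5, -0.3]
opening: 0.0322
```

jog_arm([
  [[0,0,-0.5],[0,0,0]],
  [[0,0,-0.5],[0,0,0]],
  [[0,0,0],[0,0,0]],
])

```text
time: 7.05
ee_pos: [0.6253, -0.0941, 0.171]
tcp_rot: [-0.5, 0.5, 0.5, -0.5]
contact_force: [-2.6, 1.6, 5.8]
opening: 0.0323
```

Contact made (+5.8 N, seated). Next: release, rise, and go to the 100 mL flask.

jog_arm([
  [[0,0,0.5],[0,0,0]],
  [[0,0,0],[0,0,0]],
  [[0,0,0],[0,0,0]],
  [[0,0,0],[0,0,0]],
  [[0,0,0],[0,0,0]],
], grip=0.7)

```text
time: 7.55
ee_pos: [0.6249, -0.0941, 0.1702]
tcp_rot: [0.5, -0.5, -0.5, 0.5]
contact_force: [-0.1, 1.0, -0.1]
opening: 0.0722
```

jog_arm([
  [[0,0,5],[0,0,0]],
  [[0,0,10],[0,0,0]],
  [[0,0,20],[0,0,0]],
  [[0,0,25],[0,0,0]],
  [[0,0,20],[0,0,0]],
])

```text
time: 8.05
ee_pos: [0.6253, -0.0942, 0.2527]
tcp_rot: [-0.499, 0.5, 0.5, -0.5]
contact_force: [0.7, 0.2, 0.8]
opening: 0.0723
```

jog_arm([
  [[-15,-35,0],[0,0,0]],
  [[-20,-40,0],[0,0,0]],
  [[-20,-40,0],[0,0,0]],
  [[-20,-40,0],[0,0,0]],
  [[0,0,0],[0,0,0]],
])

```text
time: 8.55
ee_pos: [0.5479, -0.2536, 0.2516]
tcp_rot: [-0.501, 0.502, 0.498, -0.499]
contact_force: [-0.5, 0.6, 0.2]
opening: 0.0729
```

jog_arm([
  [[-16,-40,0],[0,0,0]],
  [[-20,-40,0],[0,0,0]],
  [[-20,-40,0],[0,0,0]],
  [[0,0,-40],[0,0,0]],
  [[0,0,0],[0,0,0]],
], grip=1)

```text
time: 9.05
ee_pos: [0.4914, -0.3681, 0.2066]
tcp_rot: [0.503, -0.498, -0.499, 0.5]
contact_force: [-1.1, 0.8, -1.1]
opening: 0.0853
```

```bash
python3 - <<'E'
from h import *
s=camera("side");r=[(camera("top"),read_state()["ee_pos"])[1] for _ in range(3)];print(np.mean(r,0),read_state()["qpos"].round(2),read_state()["tcp_rot"])
a=cv2.resize(s[60:330,220:440],None,fx=2.5,fy=2.5*.88,interpolation=cv2.INTER_CUBIC)
cv2.imwrite("pics/d3.png",a[:,:,::-1])
E
```

```text
[ 0.49461366 -0.36833721  0.21148206] [-0.64  0.35 -0.04  1.18  0.   -0.64] [-0.49891962  0.50017769  0.50061435 -0.50028669]
```

View pics/d3.png

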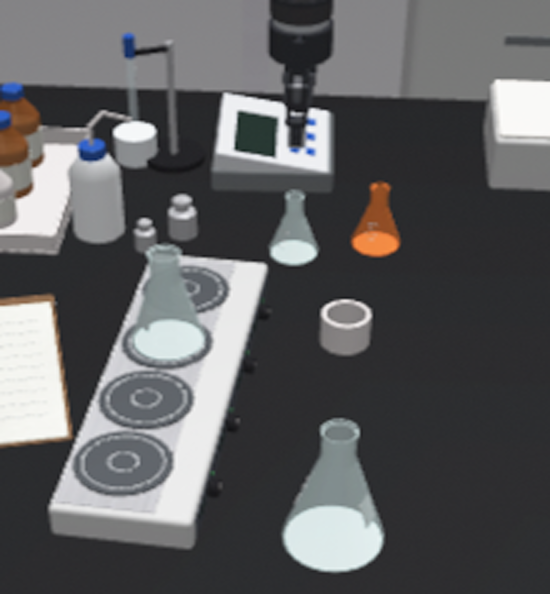

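The 250 stands on plate 3 and the gripper is above the 100. I'll descend.

jog_arm([
  [[0,-9,-20],[0,0,0]],
  [[0,0,-30],[0,0,0]],
  [[0,0,-30],[0,0,0]],
  [[0,0,-20],[0,0,0]],
  [[0,0,0],[0,0,0]],
])

```text
time: 9.75
ee_pos: [0.4937, -0.3764, 0.109]
tcp_rot: [0.501, -0.498, -0.5, 0.501]
contact_force: [-0.3, 1.1, 0.3]
opening: 0.0854
```

jog_arm([
  [[0,0,-20],[0,0,0]],
  [[0,0,-14],[0,0,0]],
  [[0,0,-5],[0,0,0]],
  [[0,0,0],[0,0,0]],
  [[0,0,0],[0,0,0]],
])

```text
time: 10.25
ee_pos: [0.4945, -0.3784, 0.0723]
tcp_rot: [-0.5, 0.5, 0.5, -0.5]
contact_force: [-0.2, -0.3, 0.2]
opening: 0.0853
```

jog_arm([
  [[0,0,0],[0,0,0]],
  [[0,0,0],[0,0,0]],
  [[0,0,0],[0,0,0]],
  [[0,0,0],[0,0,0]],
  [[0,0,0],[0,0,0]],
], grip=-1)

```text
time: 10.75
ee_pos: [0.4939, -0.3782, 0.0714]
tcp_rot: [-0.5, 0.5, 0.5, -0.5]
contact_force: [0.1, 0.4, -0.2]
opening: 0.0204
```

jog_arm([
  [[0,0,0],[0,0,0]],
  [[0,0,0],[0,0,0]],
  [[0,0,0],[0,0,0]],
  [[0,0,0],[0,0,0]],
  [[0,0,0],[0,0,0]],
])

```text
time: 11.25
ee_pos: [0.4939, -0.3781, 0.0713]
tcp_rot: [0.5, -0.5, -0.5, 0.5]
contact_force: [-0.1, 0.7, -0.4]
opening: 0.0204
```

jog_arm([
  [[0,0,8],[0,0,0]],
  [[0,0,17],[0,0,0]],
  [[0,0,25],[0,0,0]],
  [[0,0,25],[0,0,0]],
  [[0,0,10],[0,0,0]],
])

```text
time: 11.75
ee_pos: [0.4952, -0.3791, 0.1595]
tcp_rot: [-0.499, 0.501, 0.5, -0.5]
contact_force: [-0.1, -0.1, -0.5]
opening: 0.0204
```

jog_arm([
  [[0,15,0],[0,0,0]],
  [[0,30,0],[0,0,0]],
  [[0,35,0],[0,0,0]],
  [[0,35,0],[0,0,0]],
  [[0,35,0],[0,0,0]],
])

```text
time: 12.25
ee_pos: [0.4925, -0.2254, 0.1547]
tcp_rot: [0.501, -0.499, -0.5, 0.5]
contact_force: [0.8, -0.2, -1.3]
opening: 0.0207
```

jog_arm([
  [[0,35,0],[0,0,0]],
  [[0,35,0],[0,0,0]],
  [[0,35,0],[0,0,0]],
  [[0,35,0],[0,0,0]],
  [[0,35,0],[0,0,0]],
])

```text
time: 12.75
ee_pos: [0.4922, -0.0508, 0.1549]
tcp_rot: [0.501, -0.499, -0.5, 0.501]
contact_force: [-0.0, 0.2, 0.1]
opening: 0.0209
```

jog_arm([
  [[0,35,0],[0,0,0]],
  [[0,25,0],[0,0,0]],
  [[0,10,0],[0,0,0]],
  [[0,0,0],[0,0,0]],
  [[0,0,0],[0,0,0]],
])

```text
time: 13.25
ee_pos: [0.4933, 0.0165, 0.1558]
tcp_rot: [0.5, -0.5, -0.5, 0.501]
contact_force: [0.9, 0.1, -1.3]
opening: 0.0204
```

jog_arm([
  [[15,0,0],[0,0,0]],
  [[30,1,0],[0,0,0]],
  [[35,0,0],[0,0,0]],
  [[32,0,0],[0,0,0]],
  [[20,0,0],[0,0,0]],
])

```text
time: 13.75
ee_pos: [0.628, 0.0161, 0.1559]
tcp_rot: [-0.5, 0.501, 0.5, -0.499]
contact_force: [0.4, 0.6, -0.9]
opening: 0.0206
```

jog_arm([
  [[10,0,0],[0,0,0]],
  [[0,0,0],[0,0,0]],
  [[0,0,-9],[0,0,0]],
  [[0,0,-8],[0,0,0]],
  [[0,0,0],[0,0,0]],
])

```text
time: 14.25
ee_pos: [0.6338, 0.0178, 0.1376]
tcp_rot: [0.501, -0.499, -0.499, 0.501]
contact_force: [0.2, 0.0, -1.0]
opening: 0.0209
```

```bash
python3 - <<'E'
from h import *
r=[(camera("top"),read_state()["ee_pos"])[1] for _ in range(4)];print(np.mean(r,0),read_state()["tcp_rot"],read_state()["contact_force"])
E
```

```text
[0.63515229 0.01791904 0.13914133] [-0.49981372  0.49998943  0.50018173 -0.50001506] [-0.59316485  0.15029085 -1.00747254]
```

jog_arm([
  [[0,0,-3],[0,0,0]],
  [[0,0,-2],[0,0,0]],
  [[0,0,-1],[0,0,0]],
  [[0,0,-1],[0,0,0]],
  [[0,0,0],[0,0,0]],
])

```text
time: 14.95
ee_pos: [0.6359, 0.0179, 0.1322]
tcp_rot: [0.5, -0.5, -0.5, 0.5]
contact_force: [0.6, 0.6, -1.1]
opening: 0.0206
```

jog_arm([
  [[0,0,-0.5],[0,0,0]],
  [[0,0,-0.5],[0,0,0]],
  [[0,0,-0.5],[0,0,0]],
  [[0,0,0],[0,0,0]],
])

```text
time: 15.35
ee_pos: [0.6359, 0.0179, 0.1308]
tcp_rot: [0.5, -0.5, -0.5, 0.5]
contact_force: [0.3, 1.1, -0.5]
opening: 0.0204
```

jog_arm([
  [[0,0,-0.5],[0,0,0]],
  [[0,0,0],[0,0,0]],
  [[0,0,0],[0,0,0]],
])

```text
time: 15.65
ee_pos: [0.636, 0.0179, 0.1304]
tcp_rot: [0.5, -0.5, -0.5, 0.5]
contact_force: [0.8, -0.3, -0.7]
opening: 0.0203
```

jog_arm([
  [[0,0,-0.5],[0,0,0]],
  [[0,0,-0.5],[0,0,0]],
  [[0,0,0],[0,0,0]],
  [[0,0,0],[0,0,0]],
])

```text
time: 16.05
ee_pos: [0.6361, 0.0179, 0.1303]
tcp_rot: [-0.5, 0.5, 0.5, -0.5]
contact_force: [-2.1, 0.4, 5.2]
opening: 0.0206
```

jog_arm([
  [[0,0,-0.4],[0,0,0]],
  [[0,0,0],[0,0,0]],
  [[0,0,0],[0,0,0]],
])

```text
time: 16.35
ee_pos: [0.6362, 0.0179, 0.1303]
tcp_rot: [-0.5, 0.5, 0.5, -0.5]
contact_force: [-3.2, -0.3, 7.7]
opening: 0.0205
```

jog_arm([
  [[0,0,0.8],[0,0,0]],
  [[0,0,0],[0,0,0]],
  [[0,0,0],[0,0,0]],
  [[0,0,0],[0,0,0]],
  [[0,0,0],[0,0,0]],
], grip=0.5)

```text
time: 16.85
ee_pos: [0.6359, 0.0179, 0.1295]
tcp_rot: [0.5, -0.5, -0.5, 0.5]
contact_force: [0.3, 0.4, -0.0]
opening: 0.0639
```

jog_arm([
  [[0,0,5],[0,0,0]],
  [[0,0,10],[0,0,0]],
  [[0,0,30],[0,0,0]],
  [[0,0,35],[0,0,0]],
  [[0,0,30],[0,0,0]],
])

```text
time: 17.35
ee_pos: [0.6362, 0.0179, 0.2424]
tcp_rot: [-0.5, 0.5, 0.5, -0.5]
contact_force: [1.7, -0.4, -0.3]
opening: 0.0636
```

jog_arm([
  [[-35,27,0],[0,0,0]],
  [[-35,27,0],[0,0,0]],
  [[-35,27,0],[0,0,0]],
  [[-35,27,0],[0,0,0]],
  [[-35,27,0],[0,0,0]],
], grip=1)

```text
time: 17.85
ee_pos: [0.4598, 0.1537, 0.2409]
tcp_rot: [-0.5, 0.5, 0.5, -0.499]
contact_force: [0.8, 0.7, -0.2]
opening: 0.0855
```

jog_arm([
  [[-30,22,0],[0,0,0]],
  [[-9,7,0],[0,0,0]],
  [[0,0,0],[0,0,0]],
  [[0,0,0],[0,0,0]],
])

```text
time: 18.25
ee_pos: [0.423, 0.1818, 0.2405]
tcp_rot: [-0.5, 0.5, 0.501, -0.5]
contact_force: [0.9, 0.3, 0.6]
opening: 0.0856
```

```bash
python3 - <<'E'
from h import *
s=camera("side");r=[(camera("top"),read_state()["ee_pos"])[1] for _ in range(3)];print(np.mean(r,0),read_state()["opening"],read_state()["tcp_rot"])
a=cv2.resize(s[100:330,220:440],None,fx=2.5,fy=2.5,interpolation=cv2.INTER_CUBIC)
cv2.imwrite("pics/d4.png",a[:,:,::-1])
E
```

```text
[0.42303813 0.18129212 0.23984708] 0.08543578837297074 [-0.50028575  0.50040333  0.49959488 -0.49971555]
```

View pics/d4.png

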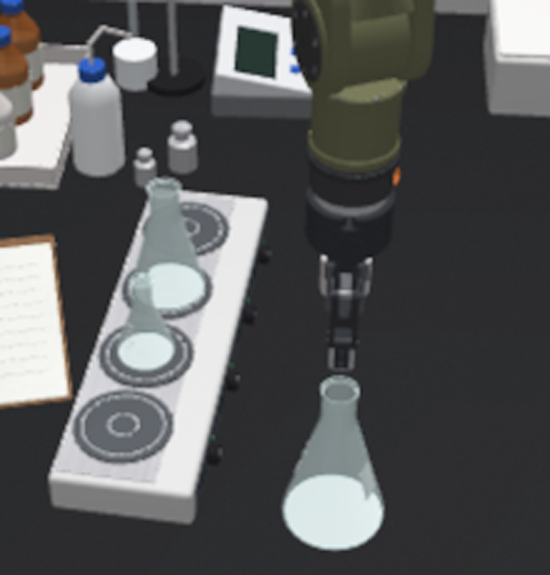

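The 100 stands centred on plate 2 and the 250 on plate 3. The gripper is over the 500, so I'll descend to TCP z ≈ 0.141.

jog_arm([
  [[-1,1,-20],[0,0,0]],
  [[0,0,-30],[0,0,0]],
  [[0,0,-30],[0,0,0]],
  [[0,0,-14],[0,0,0]],
  [[0,0,-5],[0,0,0]],
])

```text
time: 18.95
ee_pos: [0.4202, 0.1818, 0.1389]
tcp_rot: [0.501, -0.5, -0.499, 0.501]
contact_force: [-0.2, 0.4, -0.4]
opening: 0.0852
```

jog_arm([
  [[0,0,0],[0,0,0]],
  [[0,0,0],[0,0,0]],
  [[0,0,0],[0,0,0]],
  [[0,0,0],[0,0,0]],
  [[0,0,0],[0,0,0]],
], grip=-1)

```text
time: 19.45
ee_pos: [0.4218, 0.1829, 0.1418]
tcp_rot: [-0.499, 0.5, 0.501, -0.5]
contact_force: [0.4, -1.7, 5.9]
opening: 0.033
```

jog_arm([
  [[0,0,0],[0,0,0]],
  [[0,0,0],[0,0,0]],
  [[0,0,0],[0,0,0]],
  [[0,0,0],[0,0,0]],
  [[0,0,0],[0,0,0]],
])

```text
time: 19.95
ee_pos: [0.4218, 0.1829, 0.1418]
tcp_rot: [-0.499, 0.5, 0.501, -0.5]
contact_force: [0.3, -1.8, 5.5]
opening: 0.0325
```

jog_arm([
  [[0,0,8],[0,0,0]],
  [[0,0,17],[0,0,0]],
  [[0,0,25],[0,0,0]],
  [[0,0,25],[0,0,0]],
  [[0,0,10],[0,0,0]],
])

```text
time: 20.45
ee_pos: [0.4219, 0.1835, 0.2282]
tcp_rot: [-0.5, 0.5, 0.501, -0.499]
contact_force: [0.1, -0.3, -1.7]
opening: 0.0329
```

jog_arm([
  [[5,-15,0],[0,0,0]],
  [[10,-30,0],[0,0,0]],
  [[10,-35,0],[0,0,0]],
  [[5,-35,0],[0,0,0]],
  [[0,-35,0],[0,0,0]],
])

```text
time: 20.95
ee_pos: [0.4511, 0.0317, 0.2252]
tcp_rot: [0.5, -0.5, -0.5, 0.5]
contact_force: [-0.1, -0.7, -1.7]
opening: 0.0329
```

jog_arm([
  [[0,-35,0],[0,0,0]],
  [[0,-35,0],[0,0,0]],
  [[0,-35,0],[0,0,0]],
  [[0,-35,0],[0,0,0]],
  [[0,-35,0],[0,0,0]],
])

```text
time: 21.45
ee_pos: [0.4504, -0.1433, 0.2253]
tcp_rot: [0.5, -0.5, -0.5, 0.5]
contact_force: [0.3, 0.0, -2.0]
opening: 0.0325
```

jog_arm([
  [[0,-30,0],[0,0,0]],
  [[0,-24,0],[0,0,0]],
  [[0,-10,0],[0,0,0]],
  [[0,0,0],[0,0,0]],
  [[0,0,0],[0,0,0]],
])

```text
time: 21.95
ee_pos: [0.4507, -0.2053, 0.2254]
tcp_rot: [0.5, -0.499, -0.5, 0.5]
contact_force: [0.2, -0.2, -1.4]
opening: 0.0328
```

jog_arm([
  [[15,0,0],[0,0,0]],
  [[30,0,0],[0,0,0]],
  [[35,0,0],[0,0,0]],
  [[35,0,0],[0,0,0]],
  [[30,0,0],[0,0,0]],
])

```text
time: 22.45
ee_pos: [0.5987, -0.2044, 0.2256]
tcp_rot: [-0.499, 0.5, 0.501, -0.5]
contact_force: [1.0, 0.1, -1.9]
opening: 0.0328
```

jog_arm([
  [[15,0,0],[0,0,0]],
  [[4.5,-0.5,0],[0,0,0]],
  [[0,0,-8],[0,0,0]],
  [[0,0,-8],[0,0,0]],
  [[0,0,0],[0,0,0]],
])

```text
time: 22.95
ee_pos: [0.6136, -0.2061, 0.208]
tcp_rot: [0.501, -0.499, -0.499, 0.501]
contact_force: [-0.7, -1.1, -2.9]
opening: 0.0326
```

```bash
python3 - <<'E'
from h import *
s=camera("side");r=[(camera("top"),read_state()["ee_pos"])[1] for _ in range(3)];print(np.mean(r,0),read_state()["contact_force"],read_state()["tcp_rot"])
a=cv2.resize(s[100:330,220:440],None,fx=2.5,fy=2.5,interpolation=cv2.INTER_CUBIC)
cv2.imwrite("pics/d5.png",a[:,:,::-1])
E
```

```text
[ 0.61478699 -0.20669075  0.20989567] [-0.29599942  0.17242217 -2.02386921] [-0.49991056  0.50019066  0.50002897 -0.49986974]
```

View pics/d5.png

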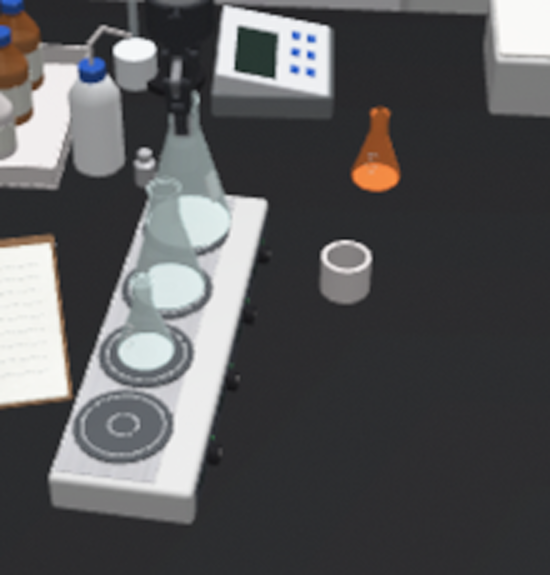

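The 500 hangs over plate 4 and the ring is untouched. I'll lower the flask.

jog_arm([
  [[0,1,-3],[0,0,0]],
  [[0,0,-2],[0,0,0]],
  [[0,0,-1],[0,0,0]],
  [[0,0,-1],[0,0,0]],
  [[0,0,0],[0,0,0]],
])

```text
time: 23.65
ee_pos: [0.6154, -0.2056, 0.2026]
tcp_rot: [0.5, -0.5, -0.5, 0.5]
contact_force: [-0.8, -0.7, -2.4]
opening: 0.0329
```

jog_arm([
  [[0,0,-0.5],[0,0,0]],
  [[0,0,-0.5],[0,0,0]],
  [[0,0,-0.5],[0,0,0]],
  [[0,0,0],[0,0,0]],
])

```text
time: 24.05
ee_pos: [0.6154, -0.2056, 0.2012]
tcp_rot: [0.5, -0.5, -0.5, 0.5]
contact_force: [0.2, -0.8, -1.4]
opening: 0.0328
```

jog_arm([
  [[0,0,-0.5],[0,0,0]],
  [[0,0,0],[0,0,0]],
  [[0,0,0],[0,0,0]],
])

```text
time: 24.35
ee_pos: [0.6156, -0.2057, 0.201]
tcp_rot: [-0.5, 0.5, 0.5, -0.5]
contact_force: [0.2, -0.3, -1.1]
opening: 0.0331
```

jog_arm([
  [[0,0,-0.5],[0,0,0]],
  [[0,0,0],[0,0,0]],
  [[0,0,0],[0,0,0]],
])

```text
time: 24.65
ee_pos: [0.6157, -0.2058, 0.2009]
tcp_rot: [-0.5, 0.5, 0.5, -0.5]
contact_force: [-0.4, -0.7, 5.3]
opening: 0.033
```

jog_arm([
  [[0,0,0.5],[0,0,0]],
  [[0,0,0],[0,0,0]],
  [[0,0,0],[0,0,0]],
  [[0,0,0],[0,0,0]],
  [[0,0,0],[0,0,0]],
], grip=0.7)

```text
time: 25.15
ee_pos: [0.6154, -0.2056, 0.2006]
tcp_rot: [0.5, -0.5, -0.5, 0.5]
contact_force: [0.3, -0.2, -0.1]
opening: 0.0725
```

jog_arm([
  [[0,0,5],[0,0,0]],
  [[0,0,10],[0,0,0]],
  [[0,0,20],[0,0,0]],
  [[0,0,30],[0,0,0]],
  [[0,0,20],[0,0,0]],
])

```text
time: 25.65
ee_pos: [0.616, -0.2058, 0.2888]
tcp_rot: [-0.499, 0.501, 0.5, -0.5]
contact_force: [0.1, -0.7, 0.0]
opening: 0.0725
```

jog_arm([
  [[-30,10,0],[0,0,0]],
  [[-40,10,0],[0,0,0]],
  [[-30,30,0],[0,0,0]],
  [[-16,40,0],[0,0,0]],
  [[0,40,0],[0,0,0]],
], grip=1)

```text
time: 26.15
ee_pos: [0.4975, -0.0751, 0.2874]
tcp_rot: [-0.5, 0.501, 0.5, -0.499]
contact_force: [0.8, -0.6, 1.3]
opening: 0.0855
```

jog_arm([
  [[0,45,0],[0,0,0]],
  [[0,45,0],[0,0,0]],
  [[0,45,0],[0,0,0]],
  [[0,45,0],[0,0,0]],
  [[0,45,0],[0,0,0]],
])

```text
time: 26.65
ee_pos: [0.4995, 0.1513, 0.2872]
tcp_rot: [-0.5, 0.5, 0.501, -0.499]
contact_force: [0.4, 0.5, -0.2]
opening: 0.0857
```

jog_arm([
  [[0,45,0],[0,0,0]],
  [[0,45,0],[0,0,0]],
  [[0,45,0],[0,0,0]],
  [[0,45,0],[0,0,0]],
  [[0,20,0],[0,0,0]],
])

```text
time: 27.15
ee_pos: [0.4991, 0.3531, 0.2865]
tcp_rot: [-0.499, 0.499, 0.501, -0.5]
contact_force: [0.7, -0.3, -0.1]
opening: 0.0852
```

jog_arm([
  [[0,0,-40],[0,0,0]],
  [[0,0,-45],[0,0,0]],
  [[0,0,-40],[0,0,0]],
  [[0,0,0],[0,0,0]],
  [[0,0,0],[0,0,0]],
])

```text
time: 27.65
ee_pos: [0.4995, 0.349, 0.1617]
tcp_rot: [0.5, -0.5, -0.5, 0.5]
contact_force: [0.1, -0.6, 0.3]
opening: 0.0853
```

jog_arm([
  [[0,14,0],[0,0,0]],
  [[0,20,0],[0,0,0]],
  [[0,0,-20],[0,0,0]],
  [[0,0,-20],[0,0,0]],
  [[0,0,0],[0,0,0]],
])

```text
time: 28.15
ee_pos: [0.4994, 0.3843, 0.1209]
tcp_rot: [0.5, -0.5, -0.5, 0.5]
contact_force: [0.2, -0.6, -0.2]
opening: 0.0853
```

```bash
python3 - <<'E'
from h import *
s=camera("side");r=[(camera("top"),read_state()["ee_pos"])[1] for _ in range(3)];print(np.mean(r,0),read_state()["qpos"].round(2))
a=cv2.resize(s[100:400,220:440],None,fx=2,fy=2,interpolation=cv2.INTER_CUBIC)
cv2.imwrite("pics/d6.png",a[:,:,::-1])
E
```

```text
[0.50055171 0.38457296 0.12301281] [ 0.65  0.43 -0.13  1.    0.    0.65]
```

View pics/d6.png

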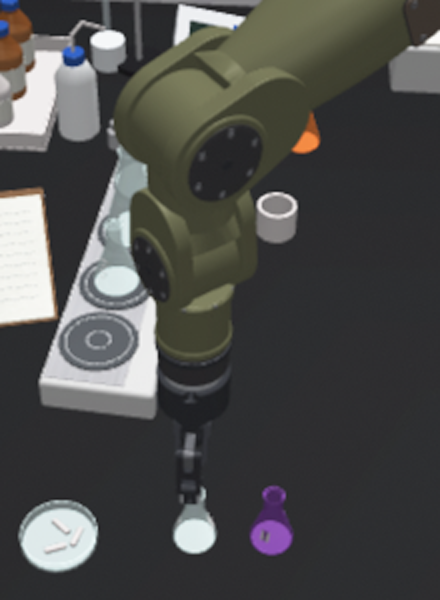

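```bash
python3 - <<'E'
from h import *
for p in [(.499,.383,.002),(.499,.383,.085),(.499,.383,.123),(.5005,.3845,.123)]:
    print(p,(proj("side",np.array(p))-[220,100])*2)
E
```

```text
(0.499, 0.383, 0.002) [194.20918247 535.43194745]
(0.499, 0.383, 0.085) [194.03667046 492.45123237]
(0.499, 0.383, 0.123) [193.95272813 471.53731651]
(0.5005, 0.3845, 0.123) [192.48916317 472.54117761]
```

jog_arm([
  [[-1.5,-1,-15],[0,0,0]],
  [[0,0,-20],[0,0,0]],
  [[0,0,-20],[0,0,0]],
  [[0,0,-14],[0,0,0]],
  [[0,0,0],[0,0,0]],
])

```text
time: 28.85
ee_pos: [0.4973, 0.3818, 0.0507]
tcp_rot: [0.5, -0.5, -0.499, 0.501]
contact_force: [-0.2, 0.2, -0.2]
opening: 0.0852
```

jog_arm([
  [[0,0,0],[0,0,0]],
  [[0,0,0],[0,0,0]],
  [[0,0,0],[0,0,0]],
  [[0,0,0],[0,0,0]],
  [[0,0,0],[0,0,0]],
], grip=-1)

```text
time: 29.35
ee_pos: [0.4984, 0.3828, 0.0526]
tcp_rot: [-0.5, 0.5, 0.501, -0.5]
contact_force: [-0.1, 0.4, 2.5]
opening: 0.0203
```

jog_arm([
  [[0,0,0],[0,0,0]],
  [[0,0,0],[0,0,0]],
  [[0,0,0],[0,0,0]],
  [[0,0,0],[0,0,0]],
  [[0,0,0],[0,0,0]],
])

```text
time: 29.85
ee_pos: [0.4984, 0.3828, 0.0525]
tcp_rot: [-0.5, 0.5, 0.501, -0.5]
contact_force: [-0.2, -0.5, 5.5]
opening: 0.0203
```

jog_arm([
  [[0,0,8],[0,0,0]],
  [[0,0,17],[0,0,0]],
  [[0,0,25],[0,0,0]],
  [[0,0,25],[0,0,0]],
  [[0,0,10],[0,0,0]],
])

```text
time: 30.35
ee_pos: [0.4989, 0.3831, 0.1394]
tcp_rot: [-0.5, 0.5, 0.501, -0.499]
contact_force: [1.0, 0.3, 0.1]
opening: 0.0204
```

jog_arm([
  [[8,-15,0],[0,0,0]],
  [[18,-30,0],[0,0,0]],
  [[20,-35,0],[0,0,0]],
  [[20,-35,0],[0,0,0]],
  [[20,-35,0],[0,0,0]],
])

```text
time: 30.85
ee_pos: [0.5838, 0.2297, 0.1351]
tcp_rot: [0.5, -0.5, -0.499, 0.501]
contact_force: [0.1, 0.4, -0.0]
opening: 0.0205
```

jog_arm([
  [[20,-35,0],[0,0,0]],
  [[20,-35,0],[0,0,0]],
  [[14,-23,0],[0,0,0]],
  [[6,-9,0],[0,0,0]],
  [[0,0,0],[0,0,0]],
])

```text
time: 31.35
ee_pos: [0.6438, 0.1284, 0.1354]
tcp_rot: [0.501, -0.5, -0.499, 0.5]
contact_force: [-0.7, 0.2, -1.6]
opening: 0.0207
```

```bash
python3 - <<'E'
from h import *
r=[(camera("top"),read_state()["ee_pos"])[1] for _ in range(3)];print(np.mean(r,0),read_state()["contact_force"],read_state()["tcp_rot"])
E
```

```text
[0.6431102  0.13051853 0.13589691] [-0.75029747  1.27173537  0.27453182] [ 0.50011216 -0.499303   -0.50000836  0.50057566]
```

Target z is 0.0525 + 0.059 = 0.1115, so I'll go down about 24 mm, ending slowly.

jog_arm([
  [[1.5,0,-7],[0,0,0]],
  [[0,0,-7],[0,0,0]],
  [[0,0,-4],[0,0,0]],
  [[0,0,-2],[0,0,0]],
  [[0,0,0],[0,0,0]],
])

```text
time: 32.0
ee_pos: [0.645, 0.1306, 0.1162]
tcp_rot: [0.5, -0.5, -0.5, 0.5]
contact_force: [-0.0, -0.2, -1.4]
opening: 0.0207
```

jog_arm([
  [[0,0,-1],[0,0,0]],
  [[0,0,-1],[0,0,0]],
  [[0,0,-0.5],[0,0,0]],
  [[0,0,0],[0,0,0]],
  [[0,0,0],[0,0,0]],
])

```text
time: 32.5
ee_pos: [0.6455, 0.1303, 0.1144]
tcp_rot: [-0.5, 0.5, 0.5, -0.5]
contact_force: [0.4, 0.6, -0.7]
opening: 0.0206
```

jog_arm([
  [[0,0,-0.5],[0,0,0]],
  [[0,0,-0.5],[0,0,0]],
  [[0,0,0],[0,0,0]],
  [[0,0,0],[0,0,0]],
])

```text
time: 32.9
ee_pos: [0.6454, 0.1304, 0.1133]
tcp_rot: [0.5, -0.5, -0.5, 0.5]
contact_force: [0.2, 0.5, -1.0]
opening: 0.0204
```

jog_arm([
  [[0,0,-0.5],[0,0,0]],
  [[0,0,-0.5],[0,0,0]],
  [[0,0,0],[0,0,0]],
  [[0,0,0],[0,0,0]],
])

```text
time: 33.3
ee_pos: [0.6455, 0.1303, 0.1123]
tcp_rot: [-0.5, 0.5, 0.5, -0.5]
contact_force: [0.2, -0.6, -0.4]
opening: 0.0203
```

jog_arm([
  [[0,0,-0.5],[0,0,0]],
  [[0,0,0],[0,0,0]],
  [[0,0,0],[0,0,0]],
])

```text
time: 33.6
ee_pos: [0.6455, 0.1303, 0.1117]
tcp_rot: [0.5, -0.5, -0.5, 0.5]
contact_force: [0.7, -0.2, -0.4]
opening: 0.0204
```

jog_arm([
  [[0,0,-0.5],[0,0,0]],
  [[0,0,0],[0,0,0]],
  [[0,0,0],[0,0,0]],
])

```text
time: 33.9
ee_pos: [0.6456, 0.1304, 0.1116]
tcp_rot: [-0.5, 0.5, 0.5, -0.5]
contact_force: [-1.4, -0.9, 2.3]
opening: 0.0199
```

jog_arm([
  [[0,0,0.3],[0,0,0]],
  [[0,0,0],[0,0,0]],
  [[0,0,0],[0,0,0]],
  [[0,0,0],[0,0,0]],
  [[0,0,0],[0,0,0]],
], grip=0.5)

```text
time: 34.4
ee_pos: [0.6454, 0.1304, 0.1115]
tcp_rot: [0.5, -0.5, -0.5, 0.5]
contact_force: [-0.2, -0.1, 0.3]
opening: 0.0643
```

jog_arm([
  [[0,0,5],[0,0,0]],
  [[0,0,10],[0,0,0]],
  [[0,0,30],[0,0,0]],
  [[0,0,40],[0,0,0]],
  [[0,0,40],[0,0,0]],
])

```text
time: 34.9
ee_pos: [0.6451, 0.1303, 0.2386]
tcp_rot: [0.5, -0.5, -0.5, 0.5]
contact_force: [1.1, 1.3, 0.5]
opening: 0.0641
```

jog_arm([
  [[-30,40,0],[0,0,0]],
  [[-30,40,0],[0,0,0]],
  [[-35,35,0],[0,0,0]],
  [[-35,35,0],[0,0,0]],
  [[-35,35,0],[0,0,0]],
])

```text
time: 35.4
ee_pos: [0.4792, 0.3166, 0.2378]
tcp_rot: [-0.5, 0.5, 0.501, -0.499]
contact_force: [1.0, 0.4, -1.3]
opening: 0.0643
```

jog_arm([
  [[-35,35,0],[0,0,0]],
  [[-35,35,0],[0,0,0]],
  [[-35,35,0],[0,0,0]],
  [[-35,35,0],[0,0,0]],
  [[0,0,0],[0,0,0]],
])

```text
time: 35.9
ee_pos: [0.3365, 0.4593, 0.2377]
tcp_rot: [-0.499, 0.497, 0.502, -0.501]
contact_force: [-0.5, -1.0, 0.5]
opening: 0.0638
```

```bash
python3 - <<'E'
from h import *
t=camera("top")[:,:,::-1];s=camera("side")[:,:,::-1]
cv2.imwrite("pics/e1.png",np.vstack([cv2.resize(t[150:290,180:470],(640,309)),s[90:340,0:640]]))
for i,(x,y) in enumerate([(.6448,.1303),(.635,.0175),(.6246,-.0935),(.6152,-.2057)]):
    print(i+1)
    for n,im,r in(("top",t,15),("side",s,17)):
        u,v=proj(n,np.array([x,y,.061])).round().astype(int)
        w=im[v-r:v+r+1,u-r:u+r+1].min(2)
        m=(w>(150 if n=="top" else 165)).astype(np.uint8)
        k,l,S,C=cv2.connectedComponentsWithStats(m);j=l[r,r] or 1+S[1:,4].argmax()
        c=max(cv2.findContours((l==j).astype(np.uint8),0,1)[0],key=len);e=cv2.fitEllipse(cv2.convexHull(c))
        print(n,np.round(e[1],1),(1000*(onz(n,e[0][0]+u-r,e[0][1]+v-r,.061)[:2]-[x,y])).round(1))
E
```

```text
1
top [14.3 16.9] [4.2 1.6]
side [15.9 19.9] [ 1.6 -7.8]
2
top [18.4 20.5] [2.8 0.7]
side [15.1 22.2] [ 2.5 -0.6]
3Traceback (most recent call last):
  File "<stdin>", line 11, in <module>
cv2.error: OpenCV(4.12.0) /io/opencv/modules/imgproc/src/shapedescr.cpp:361: error: (-201:Incorrect size of input array) There should be at least 5 points to fit the ellipse in function 'fitEllipseNoDirect'
```

View pics/e1.png

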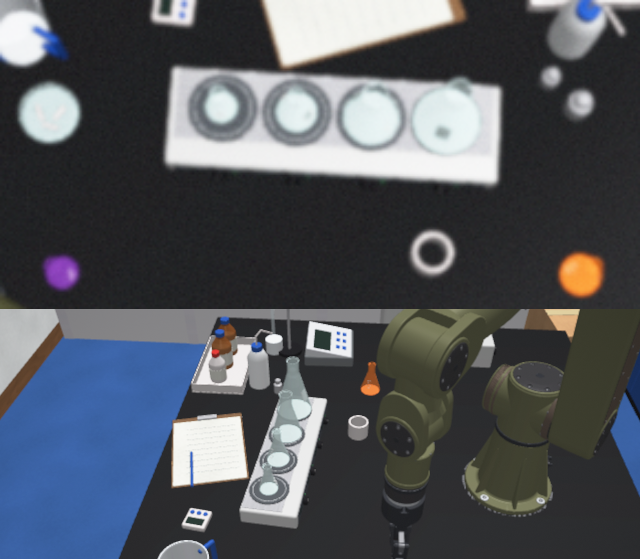

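All four stand in order and the ring has not moved. I'll check the centring once more, zoomed in.

```bash
python3 - <<'E'
from h import *
t=camera("top")[:,:,::-1];s=camera("side")[:,:,::-1]
a=cv2.resize(t[172:222,255:410],(775,250),interpolation=cv2.INTER_CUBIC)
b=cv2.resize(s[215:305,235:315],(388,345),interpolation=cv2.INTER_CUBIC);c=cv2.resize(s[130:220,260:340],(387,345),interpolation=cv2.INTER_CUBIC)
cv2.imwrite("pics/e2.png",np.vstack([a,np.hstack([b,c])]))
P=np.array([(.6448,.1303),(.635,.0175),(.6246,-.0935),(.6152,-.2057)])
for p in P:
    u,v=proj("top",np.array([*p,.061]));w,z=proj("side",np.array([*p,.061]));print(((u-255)*5,(v-172)*5),((w-235)*4.85,250+(z-215)*3.83),(388+(w-260)*4.84,250+(z-130)*3.83))
r=cv2.cvtColor(t[250:280,360:392],6);m=cv2.moments((r>110).astype(np.uint8),True);print("ring",onz("top",360+m["m10"]/m["m00"],250+m["m01"]/m["m00"],0))
E
```

```text
(np.float64(125.63819108009994), np.float64(131.7746743715628)) (np.float64(166.26637747748262), np.float64(458.58604137985094)) (np.float64(432.92356020433317), np.float64(784.1360413798509))
(np.float64(295.7560022842324), np.float64(141.8086324213118)) (np.float64(211.3726158855726), np.float64(346.7454806265179)) (np.float64(477.9367960590044), np.float64(672.2954806265179))
(np.float64(463.42734540085814), np.float64(152.80539699287544)) (np.float64(252.72035856158124), np.float64(247.396965601692)) (np.float64(519.1992856573306), np.float64(572.946965601692))
(np.float64(633.0879980958653), np.float64(162.30360466763003)) (np.float64(288.9003156794235), np.float64(156.15043417609257)) (np.float64(555.3046449254452), np.float64(481.7004341760926))
ring [ 0.42533523 -0.18284594  0.        ]
```

View pics/e2.png

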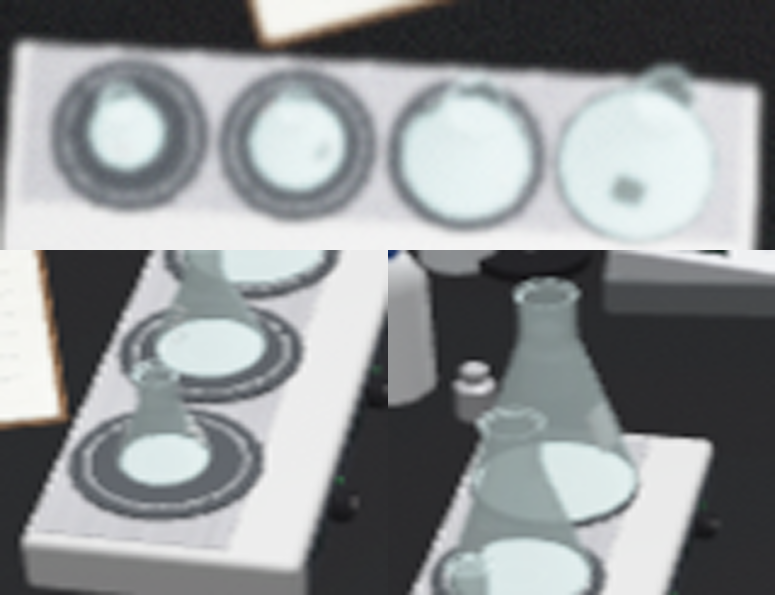

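All four feet are concentric with their plates to about 2 mm, and the ring is at (0.425, −0.183), the same as at the start. I'll hand in.

```bash
python3 -c "
from plant import *
print(job_done(),read_state()['time'])"
```

```text
the job is handed in; nothing more can be done
the job is handed in; nothing more can be done
```

The four flasks stand upright on the stirrer in order of size. The balance is at the left (+y) end, so the 50 mL flask is on plate 1, then the 100 mL on plate 2, the 250 mL on plate 3 and the 500 mL on plate 4. I lowered each flask in half-millimetre steps until it touched. Contact forces stayed below 8 N at every reading, and the robot's clock read about 36 s just before I handed the job in.

- **Final pictures:** by eye, in the zoomed views, each foot sits in the middle of its plate to about 2 mm. The robot is clear of everything.
- **Ring:** it measures (0.425, −0.183), within 1 mm of its starting position. The orange and purple flasks were never gripped and look unmoved.
- **Check that disagreed:** my automatic centring script put the 50 mL flask 7.8 mm off in y in the side view but only 1.6 mm off in the top view. I took this as a poor fit, because the zoomed side view showed the flask centred.
- **Check that failed:** the same script crashed at plate 3, so plates 3 and 4 were checked only by eye.

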